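Put the loose brush handles away with their own kind

ROBOT

A 6-joint arm with a two-finger parallel gripper is mounted at the origin on the work surface. World frame = base frame: x ahead of the robot, y to its left, z up, the work surface at z = 0. Lengths are in mm, angles in rad, forces in N, time in s.
With the tool pointing down it reaches from about 350 to 725 mm from the base axis. Payload 6 kg.
Tool frame: the origin (TCP) lies at the centre of the arm's flange, where the gripper is bolted on; the fingertips stand 173 mm ahead of it and the grasp point (between the pads) lies 155 mm ahead of it; z points along the fingers, y is the direction in which the jaws open and shut (so a half turn about z gives the same grasp; the last joint's range is limited). The gripper opens to 85 mm and grips with 20 to 120 N. Pads are 22 mm wide; open, the fingers measure 114 mm over their backs; the gripper's body (76 mm by 85 mm) begins 54 mm behind the grasp point. The pads swing forward as they close: fully open they stand 13 mm farther back than shut.
Start: joints at [-0.828, 0.04, 0.085, 0, -1.615, -0.334], TCP at [238.523, -550.546, 404.661] pointing down, gripper open.
Joint ranges: [-2.56, 2.56], [-1.29, 2.01], [-1.08, 1.49], [-3.29, 1.98], [-2.81, -0.18], [-2.99, 2.99]. Speed limits (rad/s): [2.57, 2.57, 3.01, 3.14, 3.14, 3.14].

INTERFACE

Orientations are given as a unit quaternion [w, x, y, z].
In Python, from workcell import ctrl gives the robot as it stands.
- The arm moves only by the tool jog_arm, never from a script. Its argument "deltas" is one flat list of numbers, 7 for each row, row after row: the opening, from 0 (shut) to 1 (fully open), then the shift along the world's x, y, z in mm, then the turn, a rotation vector about the world's x, y, z in degrees. A call has 1 to 20 rows; each row is the pose to reach, as a shift and turn from the pose commanded when the call began; what a row does not reach only later rows make up. A row lasts 1/8 s, in which the tool goes at most 62.5 mm and 10.7 degrees, less where a joint would pass 70% of its speed; a pose out of reach is approached as far as the arm can. A call with a gripper value outside its range is refused whole. The fingers move at their own pace and stop on an object; "force" is the grip in N (left out, the last holds). Time passes only in rows, so rows that repeat a pose let the fingers close. It gives the time, the measured TCP pose, the force and the opening at its end, in the units of the state.
- ctrl.get_state(): the state, without advancing time (a new reading comes with each control period).
- ctrl.camera(name): name is "scene" or "top" or "wrist"; returns a dict with "frame" (420x560x3 uint8, red, green, blue), "range_z" (420x560 float32, mm along the optical axis (not along the pixel's ray), 0 where there is no reading), "mtx" (3x3 intrinsics, pixels), "position" and "orientation" of the camera in the world. Camera axes: x right, y up, looking along -z (the intrinsics and any distortion apply to the point x, -y, -z); pixel columns grow to the right and rows downward; lengths in mm; the calibration is good to about 2 mm. A picture is of the moment at which its call begins.
- ctrl.job_done(): hands the job in, once; it reports no verdict.
Trained networks look in a picture, given as the dict that the camera call returned (one of the last four; its "shot" number tells which), for a name from the list of things; names that differ only in an ending like _2 or _b are one class to them, and where a whole thing is asked for, a point or a joint stands for the part that bears it (a point fixed in the world has none). Each returns a list of dicts, best first, with "score" (0 to 1); they miss things now and then, are a little off and sometimes report something else, mostly with a low value. They report only what shows in the picture. A call takes as long as a camera call. They do not tell look-alikes from the thing itself.
- ctrl.spot_in(picture, name): "box" ([left, top, width, height] in pixels, round what is visible of it).
- ctrl.mark_of(picture, name): "point" ([column, row] in pixels: a listed point, or the origin of a listed thing).
The state is a dict: "time_s": time; "qpos": joint angles; "qvel": joint speeds; "effort": joint torques, N m; "tool_pos": TCP position; "tool_rot": TCP orientation; "wrist_force": force on the tool from outside, world axes, zero at the start; "wrist_torque": the same for the moment, N m; "finger_gap": finger opening in mm.
Only numpy, scipy, OpenCV 4.12 (cv2) and the standard library are available. Lean on these libraries where they do the work, as an engineer would, in place of code of your own. Each camera call takes 0.05 s, during which the arm holds its last target. There are 200 camera calls.

TASK

Each of the three lidded tins holds one shaving-brush handle: lift the lids to find the tin with the red one and the tin with the green one, and stand every loose handle from the blue tray upright in the tin that holds its own colour, beside the one that stays there. Lower each gently right down to the tin's floor so that the lacquer takes no knock: never drop or force one. Finish with a lid properly down on every tin, and do not disturb the brass cup, the caliper or the scissors.

Things in the scene. Friction and masses are not known exactly. Their poses are not given: they have to be found in the camera images.
- tin_1: one of 3 identical open-topped aluminium tins, loose, 0.8 kg; 230 mm long (its x), 140 mm wide (its y), 78 mm high; walls and floor 4 mm thick, so the inside is 222 x 132 mm; origin at the centre of the underside, z up. It holds one handle, near its -x end on the middle line, with room for four standing in a row along x, about 50 mm apart
- tin_2: one of 3 identical open-topped aluminium tins, loose, 0.8 kg; 230 mm long (its x), 140 mm wide (its y), 78 mm high; walls and floor 4 mm thick, so the inside is 222 x 132 mm; origin at the centre of the underside, z up. It holds one handle, near its -x end on the middle line, with room for four standing in a row along x, about 50 mm apart
- tin_3: one of 3 identical open-topped aluminium tins, loose, 0.8 kg; 230 mm long (its x), 140 mm wide (its y), 78 mm high; walls and floor 4 mm thick, so the inside is 222 x 132 mm; origin at the centre of the underside, z up. It holds one handle, near its -x end on the middle line, with room for four standing in a row along x, about 50 mm apart
- lid_1: one of 3 identical loose lids (any fits any tin), 0.2 kg: plate 236 x 146 x 4 mm; under it a 212 x 122 mm step, 6 mm deep, drops into the tin's mouth with 5 mm to spare all round; on it a black bar grip along x, 90 mm long, 16 mm wide (y), its top 41 mm and underside 27 mm above the origin; origin: centre of the plate's underside, which rests on the rim 78 mm up; z up
- lid_2: one of 3 identical loose lids (any fits any tin), 0.2 kg: plate 236 x 146 x 4 mm; under it a 212 x 122 mm step, 6 mm deep, drops into the tin's mouth with 5 mm to spare all round; on it a black bar grip along x, 90 mm long, 16 mm wide (y), its top 41 mm and underside 27 mm above the origin; origin: centre of the plate's underside, which rests on the rim 78 mm up; z up
- lid_3: one of 3 identical loose lids (any fits any tin), 0.2 kg: plate 236 x 146 x 4 mm; under it a 212 x 122 mm step, 6 mm deep, drops into the tin's mouth with 5 mm to spare all round; on it a black bar grip along x, 90 mm long, 16 mm wide (y), its top 41 mm and underside 27 mm above the origin; origin: centre of the plate's underside, which rests on the rim 78 mm up; z up
- tray: open blue card tray, fixed, 250 mm (x) by 140 mm (y), walls 36 mm high and 4 mm thick, floor 4 mm; the loose handles stand in it in a row along x, in any order, 50 mm or more apart; origin at the centre of the underside
- slab: marble slab, fixed, 250 mm (x) by 140 mm (y), 20 mm thick, bare: a good place to set a lid down; origin at the centre of the underside
- red_1: loose red shaving-brush handle of turned resin, standing upright on its flat foot; 64 mm tall: foot 38 mm across, ball 44 mm across (its widest, centred 37 mm above the underside), a collar 28 mm across on top with a small brass disc let into it; about 75 g; origin at the centre of the underside, z up; at first in the tray. One to three of the red ones are present
- red_2: loose red shaving-brush handle of turned resin, standing upright on its flat foot; 64 mm tall: foot 38 mm across, ball 44 mm across (its widest, centred 37 mm above the underside), a collar 28 mm across on top with a small brass disc let into it; about 75 g; origin at the centre of the underside, z up; at first in the tray. One to three of the red ones are present
- red_3: loose red shaving-brush handle of turned resin, standing upright on its flat foot; 64 mm tall: foot 38 mm across, ball 44 mm across (its widest, centred 37 mm above the underside), a collar 28 mm across on top with a small brass disc let into it; about 75 g; origin at the centre of the underside, z up; at first in the tray. One to three of the red ones are present
- green_1: loose green shaving-brush handle of turned resin, standing upright on its flat foot; 64 mm tall: foot 38 mm across, ball 44 mm across (its widest, centred 37 mm above the underside), a collar 28 mm across on top with a small brass disc let into it; about 75 g; origin at the centre of the underside, z up; at first in the tray
- red_in_tin: red shaving-brush handle of turned resin, standing upright on its flat foot; 64 mm tall: foot 38 mm across, ball 44 mm across (its widest, centred 37 mm above the underside), a collar 28 mm across on top with a small brass disc let into it; about 75 g; origin at the centre of the underside, z up; it stands in one of the tins, under the lid
- green_in_tin: green shaving-brush handle of turned resin, standing upright on its flat foot; 64 mm tall: foot 38 mm across, ball 44 mm across (its widest, centred 37 mm above the underside), a collar 28 mm across on top with a small brass disc let into it; about 75 g; origin at the centre of the underside, z up; it stands in one of the tins, under the lid
- ivory_in_tin: ivory shaving-brush handle of turned resin, standing upright on its flat foot; 64 mm tall: foot 38 mm across, ball 44 mm across (its widest, centred 37 mm above the underside), a collar 28 mm across on top with a small brass disc let into it; about 75 g; origin at the centre of the underside, z up; it stands in one of the tins, under the lid
- cup: bystander: brass cup, 52 mm across, 75 mm high; origin at the centre of the underside
- caliper: bystander: digital caliper lying flat, 230 mm long, 14 mm high; origin at the middle of the underside
- scissors: bystander: steel scissors lying flat, 8 mm high; origin near the pivot
Not all that is in view belongs to the job. What is shaped like the red_3 but purple is not meant.

How it is judged (in metres and radians):
On the way:
1. every loose handle stands upright in the tin that holds its own colour, let go and at rest ((((x of red_1 in the frame of tin_1 between -0.111 and 0.111 m and y of red_1 in the frame of tin_1 between -0.066 and 0.066 m and z of red_1 in the frame of tin_1 between -0.004 and 0.014 m) and (x of red_2 in the frame of tin_1 between -0.111 and 0.111 m and y of red_2 in the frame of tin_1 between -0.066 and 0.066 m and z of red_2 in the frame of tin_1 between -0.004 and 0.014 m) and (x of red_3 in the frame of tin_1 between -0.111 and 0.111 m and y of red_3 in the frame of tin_1 between -0.066 and 0.066 m and z of red_3 in the frame of tin_1 between -0.004 and 0.014 m) and (x of red_in_tin in the frame of tin_1 between -0.111 and 0.111 m and y of red_in_tin in the frame of tin_1 between -0.066 and 0.066 m and z of red_in_tin in the frame of tin_1 between -0.004 and 0.014 m)) or ((x of red_1 in the frame of tin_2 between -0.111 and 0.111 m and y of red_1 in the frame of tin_2 between -0.066 and 0.066 m and z of red_1 in the frame of tin_2 between -0.004 and 0.014 m) and (x of red_2 in the frame of tin_2 between -0.111 and 0.111 m and y of red_2 in the frame of tin_2 between -0.066 and 0.066 m and z of red_2 in the frame of tin_2 between -0.004 and 0.014 m) and (x of red_3 in the frame of tin_2 between -0.111 and 0.111 m and y of red_3 in the frame of tin_2 between -0.066 and 0.066 m and z of red_3 in the frame of tin_2 between -0.004 and 0.014 m) and (x of red_in_tin in the frame of tin_2 between -0.111 and 0.111 m and y of red_in_tin in the frame of tin_2 between -0.066 and 0.066 m and z of red_in_tin in the frame of tin_2 between -0.004 and 0.014 m)) or ((x of red_1 in the frame of tin_3 between -0.111 and 0.111 m and y of red_1 in the frame of tin_3 between -0.066 and 0.066 m and z of red_1 in the frame of tin_3 between -0.004 and 0.014 m) and (x of red_2 in the frame of tin_3 between -0.111 and 0.111 m and y of red_2 in the frame of tin_3 between -0.066 and 0.066 m and z of red_2 in the frame of tin_3 between -0.004 and 0.014 m) and (x of red_3 in the frame of tin_3 between -0.111 and 0.111 m and y of red_3 in the frame of tin_3 between -0.066 and 0.066 m and z of red_3 in the frame of tin_3 between -0.004 and 0.014 m) and (x of red_in_tin in the frame of tin_3 between -0.111 and 0.111 m and y of red_in_tin in the frame of tin_3 between -0.066 and 0.066 m and z of red_in_tin in the frame of tin_3 between -0.004 and 0.014 m))) and (((x of green_1 in the frame of tin_1 between -0.111 and 0.111 m and y of green_1 in the frame of tin_1 between -0.066 and 0.066 m and z of green_1 in the frame of tin_1 between -0.004 and 0.014 m) and (x of green_in_tin in the frame of tin_1 between -0.111 and 0.111 m and y of green_in_tin in the frame of tin_1 between -0.066 and 0.066 m and z of green_in_tin in the frame of tin_1 between -0.004 and 0.014 m)) or ((x of green_1 in the frame of tin_2 between -0.111 and 0.111 m and y of green_1 in the frame of tin_2 between -0.066 and 0.066 m and z of green_1 in the frame of tin_2 between -0.004 and 0.014 m) and (x of green_in_tin in the frame of tin_2 between -0.111 and 0.111 m and y of green_in_tin in the frame of tin_2 between -0.066 and 0.066 m and z of green_in_tin in the frame of tin_2 between -0.004 and 0.014 m)) or ((x of green_1 in the frame of tin_3 between -0.111 and 0.111 m and y of green_1 in the frame of tin_3 between -0.066 and 0.066 m and z of green_1 in the frame of tin_3 between -0.004 and 0.014 m) and (x of green_in_tin in the frame of tin_3 between -0.111 and 0.111 m and y of green_in_tin in the frame of tin_3 between -0.066 and 0.066 m and z of green_in_tin in the frame of tin_3 between -0.004 and 0.014 m))) and angle between each of red_1, red_2, red_3, green_1's own z axis and vertical below 0.2 rad and linear speed of each of red_1, red_2, red_3, green_1 below 0.03 m/s and contact force between each of red_1, red_2, red_3, green_1 and the fingers below 0.1 N), for 0.3 s.
At the end, for the whole second after the job is handed in: Every loose handle stands (within 0.2 rad of upright) on the floor of the tin that holds the first handle of its colour; the ivory handle is still in a tin; each tin stands level with a lid down on its rim (within 4 mm in height, 12 mm sideways and 0.05 rad of flat); everything is at rest ((((x of red_1 in the frame of tin_1 between -0.111 and 0.111 m and y of red_1 in the frame of tin_1 between -0.066 and 0.066 m and z of red_1 in the frame of tin_1 between -0.004 and 0.014 m) and (x of red_2 in the frame of tin_1 between -0.111 and 0.111 m and y of red_2 in the frame of tin_1 between -0.066 and 0.066 m and z of red_2 in the frame of tin_1 between -0.004 and 0.014 m) and (x of red_3 in the frame of tin_1 between -0.111 and 0.111 m and y of red_3 in the frame of tin_1 between -0.066 and 0.066 m and z of red_3 in the frame of tin_1 between -0.004 and 0.014 m) and (x of red_in_tin in the frame of tin_1 between -0.111 and 0.111 m and y of red_in_tin in the frame of tin_1 between -0.066 and 0.066 m and z of red_in_tin in the frame of tin_1 between -0.004 and 0.014 m)) or ((x of red_1 in the frame of tin_2 between -0.111 and 0.111 m and y of red_1 in the frame of tin_2 between -0.066 and 0.066 m and z of red_1 in the frame of tin_2 between -0.004 and 0.014 m) and (x of red_2 in the frame of tin_2 between -0.111 and 0.111 m and y of red_2 in the frame of tin_2 between -0.066 and 0.066 m and z of red_2 in the frame of tin_2 between -0.004 and 0.014 m) and (x of red_3 in the frame of tin_2 between -0.111 and 0.111 m and y of red_3 in the frame of tin_2 between -0.066 and 0.066 m and z of red_3 in the frame of tin_2 between -0.004 and 0.014 m) and (x of red_in_tin in the frame of tin_2 between -0.111 and 0.111 m and y of red_in_tin in the frame of tin_2 between -0.066 and 0.066 m and z of red_in_tin in the frame of tin_2 between -0.004 and 0.014 m)) or ((x of red_1 in the frame of tin_3 between -0.111 and 0.111 m and y of red_1 in the frame of tin_3 between -0.066 and 0.066 m and z of red_1 in the frame of tin_3 between -0.004 and 0.014 m) and (x of red_2 in the frame of tin_3 between -0.111 and 0.111 m and y of red_2 in the frame of tin_3 between -0.066 and 0.066 m and z of red_2 in the frame of tin_3 between -0.004 and 0.014 m) and (x of red_3 in the frame of tin_3 between -0.111 and 0.111 m and y of red_3 in the frame of tin_3 between -0.066 and 0.066 m and z of red_3 in the frame of tin_3 between -0.004 and 0.014 m) and (x of red_in_tin in the frame of tin_3 between -0.111 and 0.111 m and y of red_in_tin in the frame of tin_3 between -0.066 and 0.066 m and z of red_in_tin in the frame of tin_3 between -0.004 and 0.014 m))) and (((x of green_1 in the frame of tin_1 between -0.111 and 0.111 m and y of green_1 in the frame of tin_1 between -0.066 and 0.066 m and z of green_1 in the frame of tin_1 between -0.004 and 0.014 m) and (x of green_in_tin in the frame of tin_1 between -0.111 and 0.111 m and y of green_in_tin in the frame of tin_1 between -0.066 and 0.066 m and z of green_in_tin in the frame of tin_1 between -0.004 and 0.014 m)) or ((x of green_1 in the frame of tin_2 between -0.111 and 0.111 m and y of green_1 in the frame of tin_2 between -0.066 and 0.066 m and z of green_1 in the frame of tin_2 between -0.004 and 0.014 m) and (x of green_in_tin in the frame of tin_2 between -0.111 and 0.111 m and y of green_in_tin in the frame of tin_2 between -0.066 and 0.066 m and z of green_in_tin in the frame of tin_2 between -0.004 and 0.014 m)) or ((x of green_1 in the frame of tin_3 between -0.111 and 0.111 m and y of green_1 in the frame of tin_3 between -0.066 and 0.066 m and z of green_1 in the frame of tin_3 between -0.004 and 0.014 m) and (x of green_in_tin in the frame of tin_3 between -0.111 and 0.111 m and y of green_in_tin in the frame of tin_3 between -0.066 and 0.066 m and z of green_in_tin in the frame of tin_3 between -0.004 and 0.014 m))) and angle between each of red_1, red_2, red_3, green_1's own z axis and vertical below 0.2 rad and linear speed of each of red_1, red_2, red_3, green_1 below 0.03 m/s and ((x of ivory_in_tin in the frame of tin_1 between -0.111 and 0.111 m and y of ivory_in_tin in the frame of tin_1 between -0.066 and 0.066 m and z of ivory_in_tin in the frame of tin_1 between -0.004 and 0.014 m) or (x of ivory_in_tin in the frame of tin_2 between -0.111 and 0.111 m and y of ivory_in_tin in the frame of tin_2 between -0.066 and 0.066 m and z of ivory_in_tin in the frame of tin_2 between -0.004 and 0.014 m) or (x of ivory_in_tin in the frame of tin_3 between -0.111 and 0.111 m and y of ivory_in_tin in the frame of tin_3 between -0.066 and 0.066 m and z of ivory_in_tin in the frame of tin_3 between -0.004 and 0.014 m)) and ((x of lid_1 in the frame of tin_1 between -0.012 and 0.012 m and y of lid_1 in the frame of tin_1 between -0.012 and 0.012 m and z of lid_1 in the frame of tin_1 between 0.074 and 0.082 m and angle between the z axis of lid_1 and the z axis of tin_1, either way round below 0.05 rad and linear speed of lid_1 below 0.03 m/s) or (x of lid_2 in the frame of tin_1 between -0.012 and 0.012 m and y of lid_2 in the frame of tin_1 between -0.012 and 0.012 m and z of lid_2 in the frame of tin_1 between 0.074 and 0.082 m and angle between the z axis of lid_2 and the z axis of tin_1, either way round below 0.05 rad and linear speed of lid_2 below 0.03 m/s) or (x of lid_3 in the frame of tin_1 between -0.012 and 0.012 m and y of lid_3 in the frame of tin_1 between -0.012 and 0.012 m and z of lid_3 in the frame of tin_1 between 0.074 and 0.082 m and angle between the z axis of lid_3 and the z axis of tin_1, either way round below 0.05 rad and linear speed of lid_3 below 0.03 m/s)) and ((x of lid_1 in the frame of tin_2 between -0.012 and 0.012 m and y of lid_1 in the frame of tin_2 between -0.012 and 0.012 m and z of lid_1 in the frame of tin_2 between 0.074 and 0.082 m and angle between the z axis of lid_1 and the z axis of tin_2, either way round below 0.05 rad and linear speed of lid_1 below 0.03 m/s) or (x of lid_2 in the frame of tin_2 between -0.012 and 0.012 m and y of lid_2 in the frame of tin_2 between -0.012 and 0.012 m and z of lid_2 in the frame of tin_2 between 0.074 and 0.082 m and angle between the z axis of lid_2 and the z axis of tin_2, either way round below 0.05 rad and linear speed of lid_2 below 0.03 m/s) or (x of lid_3 in the frame of tin_2 between -0.012 and 0.012 m and y of lid_3 in the frame of tin_2 between -0.012 and 0.012 m and z of lid_3 in the frame of tin_2 between 0.074 and 0.082 m and angle between the z axis of lid_3 and the z axis of tin_2, either way round below 0.05 rad and linear speed of lid_3 below 0.03 m/s)) and ((x of lid_1 in the frame of tin_3 between -0.012 and 0.012 m and y of lid_1 in the frame of tin_3 between -0.012 and 0.012 m and z of lid_1 in the frame of tin_3 between 0.074 and 0.082 m and angle between the z axis of lid_1 and the z axis of tin_3, either way round below 0.05 rad and linear speed of lid_1 below 0.03 m/s) or (x of lid_2 in the frame of tin_3 between -0.012 and 0.012 m and y of lid_2 in the frame of tin_3 between -0.012 and 0.012 m and z of lid_2 in the frame of tin_3 between 0.074 and 0.082 m and angle between the z axis of lid_2 and the z axis of tin_3, either way round below 0.05 rad and linear speed of lid_2 below 0.03 m/s) or (x of lid_3 in the frame of tin_3 between -0.012 and 0.012 m and y of lid_3 in the frame of tin_3 between -0.012 and 0.012 m and z of lid_3 in the frame of tin_3 between 0.074 and 0.082 m and angle between the z axis of lid_3 and the z axis of tin_3, either way round below 0.05 rad and linear speed of lid_3 below 0.03 m/s)) and angle between each of tin_1, tin_2, tin_3's own z axis and vertical below 0.05 rad); the robot touches nothing.
It fails at once if a loose handle is dropped or flung: faster than 0.3 m/s with no finger on it ((linear speed of red_1 above 0.3 m/s and contact force between red_1 and the fingers below 0.1 N) or (linear speed of red_2 above 0.3 m/s and contact force between red_2 and the fingers below 0.1 N) or (linear speed of red_3 above 0.3 m/s and contact force between red_3 and the fingers below 0.1 N) or (linear speed of green_1 above 0.3 m/s and contact force between green_1 and the fingers below 0.1 N)).
It fails at once if a handle is knocked or pressed hard: more than 15 N between a red or green handle and a tin (contact force between any of red_1, red_2, red_3, green_1, red_in_tin, green_in_tin and tin_1 above 15 N or contact force between any of red_1, red_2, red_3, green_1, red_in_tin, green_in_tin and tin_2 above 15 N or contact force between any of red_1, red_2, red_3, green_1, red_in_tin, green_in_tin and tin_3 above 15 N).
It fails at once if handles are knocked together: more than 15 N between a loose handle and any other handle (contact force between any of red_1, red_2, red_3, green_1 and red_in_tin above 15 N or contact force between any of red_1, red_2, red_3, green_1 and green_in_tin above 15 N or contact force between any of red_1, red_2, red_3, green_1 and ivory_in_tin above 15 N or contact force between any of red_2, red_3, green_1 and red_1 above 15 N or contact force between any of red_3, green_1 and red_2 above 15 N or contact force between green_1 and red_3 above 15 N).
It fails at once if a handle that was in a tin is taken out (lifted more than 60 mm) (height (world z) of any of red_in_tin, green_in_tin, ivory_in_tin above 0.064 m).
It fails at once if the cup, caliper or scissors are moved more than 30 mm (distance of any of cup, caliper, scissors from where it was at the start of the episode above 0.03 m).
Of red_1, red_2, red_3 only 1 to 3 are there at a start; the rules pass over those that are not, and their reading is None.
At some moment in a run one of lid_1, lid_2, lid_3 may be knocked a few centimetres aside while the robot is not near it.
It also fails if it takes over 210 s, if anything falls off the work surface, if the arm or the gripper's body presses on something with over 40 N, if the wrist force passes 120 N, or if a joint passes its speed limit or range.

## Working session

There is one attempt and no reset: what is moved stays moved. The work goes in short steps, Python scripts to look and compute and a tool call to move; the robot and the scene stay as the last step left them, time stands still between calls to the robot, and variables do not carry over. Pictures are saved under pics/ and viewed, about 12 in all and at most 16, crops included, and the job is handed in when it is done.

Besides the shell and the picture viewer there is one more tool, called after "Emit:" as name(argument=value, ...) on one line, values as JSON. jog_arm: Moves the arm, as the interface text tells. Its arguments: {"type":"object","properties":{"deltas":{"type":"array"},"force":{"type":"number"}},"required":["deltas"]}

```bash
mkdir -p pics; cat > h.py <<'E'
import numpy as np, cv2
from scipy.spatial.transform import Rotation as R
from workcell import ctrl
def cloud(p):
    z=p["range_z"]; K=np.array(p["mtx"]); h,w=z.shape
    u,v=np.meshgrid(np.arange(w),np.arange(h))
    c=np.stack([(u-K[0,2])/K[0,0]*z,-(v-K[1,2])/K[1,1]*z,-z],-1)
    q=p["orientation"]; r=R.from_quat([q[1],q[2],q[3],q[0]])
    W=r.apply(c.reshape(-1,3)).reshape(h,w,3)+np.array(p["position"]); W[z==0]=np.nan
    return W
def save(p,n,crop=None,s=1):
    f=p["frame"][:,:,::-1]
    if crop: l,t,w,h=crop; f=f[t:t+h,l:l+w]
    cv2.imwrite("pics/"+n,cv2.resize(f,None,fx=s,fy=s,interpolation=cv2.INTER_CUBIC))
E
python3 - <<'E'
from h import *
for n in("top","scene"):
    p=ctrl.camera(n); save(p,n+"0.png"); W=cloud(p); print(n,p["position"],p["orientation"],p["mtx"], [k for k in p])
    for t in("tin_1","lid_1","tray","slab","red_1","green_1","cup","caliper","scissors"):
        for d in ctrl.spot_in(p,t):
            l,tp,w,h=d["box"]; c=W[min(419,int(tp+h/2)),min(559,int(l+w/2))]
            print(t,round(d["score"],2),np.round(d["box"]),np.round(c))
print(ctrl.get_state())
E
```

```text
top [ 422.08651644  -13.10679756 1094.08511168] [ 0.70528425  0.05680506 -0.05579162 -0.70443921] [[464.76241731   0.         276.76906156]
 [  0.         464.76241731 216.43148255]
 [  0.           0.           1.        ]] ['frame', 'range_z', 'mtx', 'position', 'orientation', 'shot']
tin_1 0.65 [135. 214.  17. 104.] [479. 288.  50.]
tin_1 0.59 [221. 187.   7.  99.] [546. 108.  45.]
lid_1 0.93 [152. 179.  73. 109.] [543. 176. 118.]
lid_1 0.62 [238. 171.  71. 106.] [563.  -4. 117.]
lid_1 0.55 [ 66. 203.  80. 118.] [484. 349. 115.]
tray 0.65 [317. 166.  71. 110.] [ 587. -190.    4.]
tray 0.35 [238. 170.  72. 111.] [561.  -6. 117.]
slab 0.72 [392. 203.  68. 106.] [ 505. -357.   18.]
red_1 0.87 [386. 134.  19.  18.] [ 760. -284.   62.]
red_1 0.6 [338. 198.  18.  15.] [ 614. -167.   66.]
red_1 0.59 [338. 171.  21.  22.] [ 668. -174.   62.]
green_1 0.74 [341. 246.  19.  22.] [ 497. -173.   66.]
cup 0.63 [227. 129.  26.  28.] [777.  81.   7.]
caliper 0.63 [216. 300.  98.  29.] [370.  18.  -1.]
scissors 0.9 [255. 133. 100.  36.] [761. -80.  -3.]
scene [ 957.16339549 -573.05868746  949.8719
[... 1116 characters left out ...]
 1.0, 'qpos': array([-8.28300397e-01,  4.02370532e-02,  8.47986864e-02,  6.89928705e-06,
       -1.61549384e+00, -3.33702847e-01]), 'qvel': array([-5.20171467e-04,  7.31725011e-04, -8.63711572e-04, -4.66521967e-04,
       -4.48860844e-05,  1.16088590e-03]), 'effort': array([-1.75353466e-04, -3.67927837e+01,  3.47443879e+01,  6.93307757e+00,
       -1.04837341e-03, -2.41207255e-05]), 'tool_pos': array([ 238.52917076, -550.55398446,  404.64082984]), 'tool_rot': array([-3.77777657e-05, -2.02976149e-01,  9.79183680e-01,  5.65711007e-05]), 'wrist_force': array([ 0.54137233, -0.46714225,  0.1103685 ]), 'wrist_torque': array([ 0.01169977, -0.00687748, -0.02281591]), 'finger_gap': 85.10108817236427}
```

View pics/top0.png

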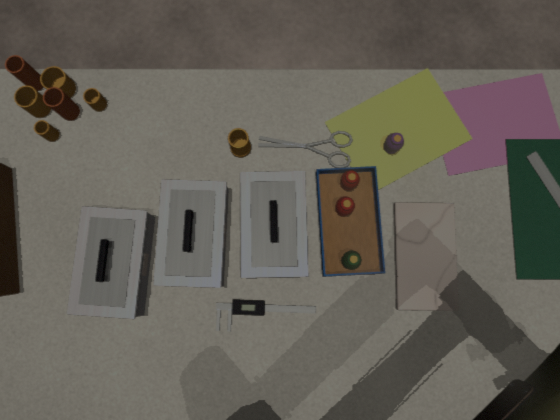

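View pics/scene0.png

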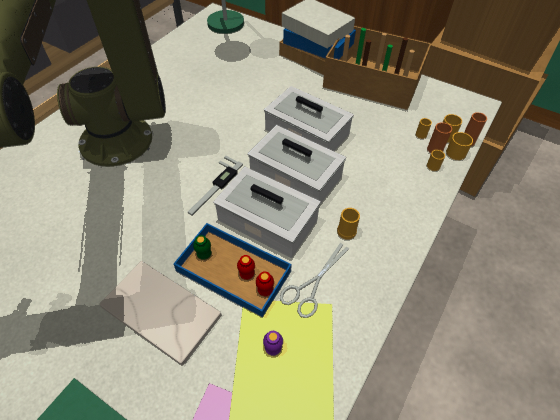

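The top view shows three lidded tins, with grips at (103,260), (188,231) and (273,221). The tray holds red handles at (349,180) and (345,206) and a green one at (350,260). The slab is at (425,255). The purple look-alike at (394,142) stands on the yellow card outside the tray, so I leave it alone.

```bash
cat >> h.py <<'E'
def rect(W,box,zlo,zhi,mask=None):
    x0,x1,y0,y1=box
    m=(W[...,2]>zlo)&(W[...,2]<zhi)&(W[...,0]>x0)&(W[...,0]<x1)&(W[...,1]>y0)&(W[...,1]<y1)
    if mask is not None: m&=mask
    P=W[m]
    if len(P)<5: return None
    (c,s,a)=cv2.minAreaRect(P[:,:2].astype(np.float32))
    if s[0]<s[1]: a+=90
    a=(a+90)%180-90   # direction of long side from +x
    return np.round([c[0],c[1],max(s),min(s),a,np.median(P[:,2]),len(P)],1)
def handles(p,W,hsvm,box,zr=(50,75)):
    x0,x1,y0,y1=box
    m=hsvm&(W[...,2]>zr[0])&(W[...,2]<zr[1])&(W[...,0]>x0)&(W[...,0]<x1)&(W[...,1]>y0)&(W[...,1]<y1)
    n,l,st,ce=cv2.connectedComponentsWithStats(m.astype(np.uint8))
    for i in range(1,n):
        if st[i,4]>15:
            P=W[l==i]; print(" blob px",np.round(ce[i]),"n",st[i,4],"mid",np.round((P[:,:2].min(0)+P[:,:2].max(0))/2,1),"mean",np.round(P.mean(0),1),"rgb",np.round(p["frame"][l==i].mean(0)))
LIDS={"A":(380,610,250,450),"B":(430,660,90,265),"C":(450,680,-90,85)}
E
python3 - <<'E'
from h import *
for n in("top","scene"):
    p=ctrl.camera(n);W=cloud(p);print(n)
    for k,b in LIDS.items(): print(k,"grip",rect(W,b,105,130),"plate",rect(W,b,72,92))
    print("slab",rect(W,(370,640,-450,-275),12,28),"tray",rect(W,(430,730,-275,-100),28,45))
    handles(p,W,np.ones(W.shape[:2],bool),(430,730,-255,-115))
    for t in("lid_1","tin_1","red_1","green_1"):
        for d in ctrl.mark_of(p,t):
            u,v=np.round(d["point"]).astype(int); print(t,round(d["score"],2),u,v,np.round(W[min(v,419),min(u,559)]))
E
```

```text
top
A grip [486.6 357.2  89.3  17.1  -4.  118.1 385. ] plate [ 4.902e+02  3.404e+02  2.272e+02  1.848e+02 -3.100e+00  8.240e+01
  6.670e+03]
B grip [549.2 179.   88.2  16.1  -1.8 118.3 345. ] plate [ 5.470e+02  1.795e+02  2.302e+02  1.466e+02 -1.900e+00  8.250e+01
  6.523e+03]
C grip [570.   -3.3  89.7  15.6   1.6 118.3 310. ] plate [ 5.664e+02 -3.600e+00  2.282e+02  1.471e+02  6.000e-01  8.230e+01
  6.484e+03]
slab [ 5.050e+02 -3.561e+02  2.503e+02  1.415e+02 -8.000e-01  1.950e+01
  6.556e+03] tray [ 585.1 -179.7  250.7  140.7    3.    35.4  775. ]
 blob px [350. 178.] n 218 mid [ 679.7 -179.9] mean [ 677.  -178.2   61.9] rgb [85. 48. 33.]
 blob px [345. 205.] n 223 mid [ 616.3 -167. ] mean [ 615.1 -166.4   61.6] rgb [86. 46. 32.]
 blob px [352. 259.] n 237 mid [ 492.3 -179.7] mean [ 491.6 -178.1   61.5] rgb [54. 58. 36.]
lid_1 0.95 192 234 [546. 174.  82.]
lid_1 0.94 274 221 [569.  -6. 118.]
lid_1 0.9 107 261 [486. 357.  84.]
red_1 0.78 345 185 [ 663. -168.   52.]
red_1 0.65 343 210 [ 604. -161.   58.]
red_1 0.6 391 146 [ 757. -278.   49.]
green_1 0.68 351 259 [ 492. -175.   69.]
s
[... 488 characters left out ...]
9.7  252.2  143.2    2.9   34.7  918. ]
 blob px [201. 242.] n 180 mid [ 493.  -182.7] mean [ 495.4 -183.7   61.3] rgb [43. 75. 21.]
 blob px [245. 263.] n 193 mid [ 617.1 -168.9] mean [ 619.2 -172.1   61.4] rgb [142.  33.  10.]
 blob px [264. 279.] n 204 mid [ 679.6 -182.7] mean [ 681.2 -185.3   61.5] rgb [143.  33.  10.]
lid_1 0.88 295 156 [548. 173.  81.]
lid_1 0.85 306 114 [484. 345.  80.]
lid_1 0.73 268 205 [580. -13.  83.]
tin_1 0.72 297 175 [589. 116.  81.]
tin_1 0.55 264 219 [594. -55.  82.]
red_1 0.84 246 275 [ 623. -179.   16.]
red_1 0.73 266 288 [ 692. -196.   49.]
red_1 0.63 271 347 [ 777. -305.   49.]
green_1 0.68 201 251 [ 504. -197.   47.]
green_1 0.36 265 219 [598. -55.  85.]
```

Emit:
jog_arm(deltas=[1, 331.5, 546.5, 0, 0, 0, -22, 1, 331.5, 546.5, 0, 0, 0, -22, 1, 331.5, 546.5, 0, 0, 0, -22, 1, 331.5, 546.5, 0, 0, 0, -22, 1, 331.5, 546.5, 0, 0, 0, -22, 1, 331.5, 546.5, 0, 0, 0, -22, 1, 331.5, 546.5, 0, 0, 0, -22, 1, 331.5, 546.5, 0, 0, 0, -22, 1, 331.5, 546.5, 0, 0, 0, -22, 1, 331.5, 546.5, 0, 0, 0, -22, 1, 331.5, 546.5, 0, 0, 0, -22, 1, 331.5, 546.5, 0, 0, 0, -22, 1, 331.5, 546.5, 0, 0, 0, -22, 1, 331.5, 546.5, 0, 0, 0, -22, 1, 331.5, 546.5, -40, 0, 0, -22, 1, 331.5, 546.5, -80, 0, 0, -22, 1, 331.5, 546.5, -110, 0, 0, -22, 1, 331.5, 546.5, -110, 0, 0, -22], force=40)

```text
time_s: 3.75
tool_pos: [569.1, -5.0, 292.5]
tool_rot: [-0.002, -0.012, 1.0, -0.0]
wrist_force: [-0.4, 0.5, 1.6]
finger_gap: 85.4
```

Emit:
jog_arm(deltas=[1, 0, 0, -14, 0, 0, 0, 1, 0, 0, -27, 0, 0, 0, 1, 0, 0, -27, 0, 0, 0, 0, 0, 0, -27, 0, 0, 0, 0, 0, 0, -27, 0, 0, 0, 0, 0, 0, -27, 0, 0, 0, 0, 0, 0, -27, 0, 0, 0, 0, 0, 0, -27, 0, 0, 0, 0, 0, 0, -27, 0, 0, 0, 0, 0, 0, -17, 0, 0, 0, 0, 0, 0, 0, 0, 0, 0, 0, 0, 0, 30, 0, 0, 0, 0, 0, 0, 60, 0, 0, 0, 0, 0, 0, 90, 0, 0, 0, 0, 0, 0, 90, 0, 0, 0], force=60)

```text
time_s: 5.62
tool_pos: [570.2, -4.2, 388.8]
tool_rot: [0.003, -0.012, 1.0, 0.0]
wrist_force: [0.3, -0.8, -2.3]
finger_gap: 14.8
```

Emit:
jog_arm(deltas=[0, -10, -50, 0, 0, 0, -2, 0, -20, -105, 0, 0, 0, -2, 0, -30, -160, 0, 0, 0, -2, 0, -40, -215, 0, 0, 0, -2, 0, -50, -270, 0, 0, 0, -2, 0, -58, -320, 0, 0, 0, -2, 0, -65.5, -352.5, 0, 0, 0, -2, 0, -65.5, -352.5, 0, 0, 0, -2, 0, -65.5, -352.5, -50, 0, 0, -2, 0, -65.5, -352.5, -100, 0, 0, -2, 0, -65.5, -352.5, -135, 0, 0, -2, 0, -65.5, -352.5, -155, 0, 0, -2, 0, -65.5, -352.5, -163, 0, 0, -2, 0, -65.5, -352.5, -168, 0, 0, -2, 0, -65.5, -352.5, -168, 0, 0, -2, 0, -65.5, -352.5, -168, 0, 0, -2])

```text
time_s: 7.62
tool_pos: [504.8, -356.7, 217.8]
tool_rot: [0.001, 0.005, 1.0, -0.0]
wrist_force: [-0.6, 0.5, -0.9]
finger_gap: 14.8
```

```bash
python3 - <<'E'
from h import *
print(ctrl.get_state())
p=ctrl.camera("scene");W=cloud(p);save(p,"s1.png",(130,90,260,270),2.2)
handles(p,W,np.ones(W.shape[:2],bool),(460,675,-60,55),(40,72))
E
```

```text
{'time_s': 7.625, 'qpos': array([-2.91559226e-01,  1.44497193e-01, -1.46915687e-01,  1.88281586e-04,
       -1.27767682e+00, -1.28939003e+00]), 'qvel': array([-0.00019605,  0.00072207, -0.00307323, -0.00243911,  0.00181354,
       -0.00023845]), 'effort': array([ 2.63099105e-02, -4.13901365e+01,  3.40240216e+01,  6.92499921e+00,
       -2.63841139e-03, -5.10644095e-04]), 'tool_pos': array([ 504.81752185, -356.6925785 ,  217.84767758]), 'tool_rot': array([ 7.93062906e-04,  5.04931931e-03,  9.99986884e-01, -3.27604324e-04]), 'wrist_force': array([-0.64761693,  0.5387734 , -0.92070143]), 'wrist_torque': array([ 0.05258478, -0.02894405, -0.00593167]), 'finger_gap': 14.801412340665415}
 blob px [242. 200.] n 207 mid [498.8 -16.1] mean [502.2 -18.7  56.9] rgb [37. 76. 24.]
```

View pics/s1.png

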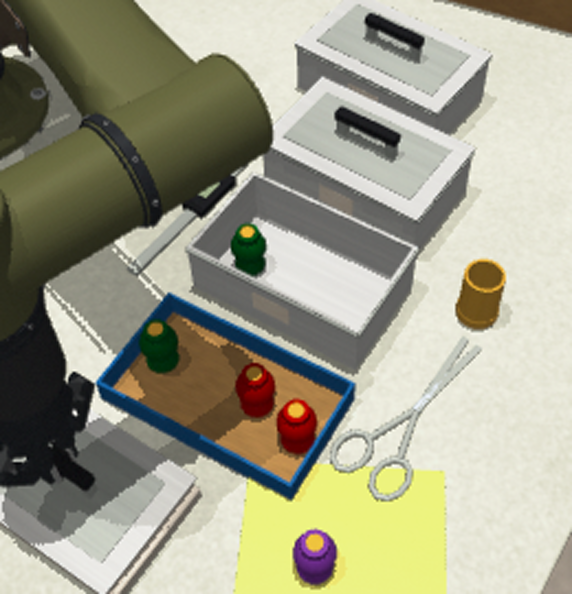

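Tin C at crop (250,250) holds the green handle at its near end, and the lid is on the slab. Next I release the lid and hover over the loose green handle, which is in the tray at crop (160,345).

Emit:
jog_arm(deltas=[0, 0, 0, -1, 0, 0, 0, 0.75, 0, 0, -1, 0, 0, 0, 0.75, 0, 0, -1, 0, 0, 0, 0.75, 0, 0, -1, 0, 0, 0, 0.75, 0, 0, -1, 0, 0, 0, 0.75, 0, 0, 30, 0, 0, 0, 0.75, 0, 0, 83, 0, 0, 0, 0.75, -3, 50, 83, 0, 0, 0, 0.75, -7, 110, 83, 0, 0, 0, 0.75, -10, 160, 83, 0, 0, 0, 0.75, -12.5, 176.5, 83, 0, 0, 0, 0.75, -12.5, 176.5, 83, 0, 0, 0, 0.75, -12.5, 176.5, 83, 0, 0, 0], force=40)

```text
time_s: 9.3
tool_pos: [492.1, -180.8, 299.7]
tool_rot: [-0.0, 0.005, 1.0, -0.0]
wrist_force: [-0.4, -0.5, 1.5]
finger_gap: 64.2
```

```bash
python3 - <<'E'
from h import *
print(ctrl.get_state()["finger_gap"],ctrl.get_state()["tool_pos"])
p=ctrl.camera("wrist");W=cloud(p);save(p,"w1.png")
handles(p,W,np.ones(W.shape[:2],bool),(430,730,-255,-115),(52,75))
for n in("top","scene"):
    p=ctrl.camera(n);W=cloud(p);print(n,"tinC",rect(W,LIDS["C"],70,85),"slab lid grip",rect(W,(370,640,-450,-275),55,75))
E
```

```text
64.20383944342747 [ 492.0978624  -180.75843893  299.68751176]
 blob px [280. 226.] n 2401 mid [ 489.  -179.7] mean [ 487.7 -179.8   63.2] rgb [65. 70. 38.]
 blob px [296. 377.] n 1467 mid [ 610.9 -168.2] mean [ 607.6 -168.9   61.2] rgb [136.  50.  34.]
top tinC [567.3  -1.3 225.2 146.   -0.   77.3 204. ] slab lid grip [ 468.8 -355.    17.4   16.    -1.6   65.6   53. ]
scene tinC [565.8  -3.3 229.3 148.8   0.9  75.9 687. ] slab lid grip [ 5.046e+02 -3.561e+02  8.990e+01  1.670e+01 -5.000e-01  6.520e+01
  3.040e+02]
```

View pics/w1.png

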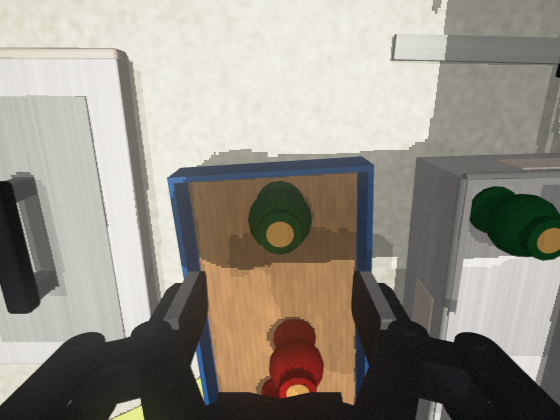

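Wrist view: the green handle at (280,215) is centred between the open fingers, with clear tray walls either side. I descend and grip it.

Emit:
jog_arm(deltas=[0.75, 0, 0, -50, 0, 0, 0, 0.75, -1, 0, -90, 0, 0, 0, 0.75, -1, 0, -107, 0, 0, 0, 0.75, -1, 0, -107, 0, 0, 0, 0, -1, 0, -107, 0, 0, 0, 0, -1, 0, -107, 0, 0, 0, 0, -1, 0, -107, 0, 0, 0, 0, -1, 0, -107, 0, 0, 0, 0, -1, 0, -107, 0, 0, 0, 0, -1, 0, -97, 0, 0, 0, 0, -1, 0, -70, 0, 0, 0, 0, -1, 0, -30, 0, 0, 0, 0, -1, 0, 10, 0, 0, 0, 0, -1, 0, 10, 0, 0, 0], force=40)

```text
time_s: 11.2
tool_pos: [491.6, -180.2, 314.2]
tool_rot: [0.003, 0.005, 1.0, -0.0]
wrist_force: [-0.1, -0.4, -1.9]
finger_gap: 41.3
```

Emit:
jog_arm(deltas=[0, 20, 35, 0, 0, 0, 1, 0, 45, 75, 0, 0, 0, 2, 0, 70, 115, 0, 0, 0, 2, 0, 95, 150, 0, 0, 0, 2, 0, 111, 176, 0, 0, 0, 2, 0, 111, 176, 0, 0, 0, 2, 0, 111, 176, 0, 0, 0, 2, 0, 111, 176, -25, 0, 0, 2, 0, 111, 176, -50, 0, 0, 2, 0, 111, 176, -75, 0, 0, 2, 0, 111, 176, -95, 0, 0, 2, 0, 111, 176, -107, 0, 0, 2, 0, 111, 176, -112, 0, 0, 2, 0, 111, 176, -113, 0, 0, 2, 0, 111, 176, -114, 0, 0, 2, 0, 111, 176, -114, 0, 0, 2, 0, 111, 176, -114, 0, 0, 2])

```text
time_s: 13.32
tool_pos: [602.1, -4.0, 196.0]
tool_rot: [0.0, -0.012, 1.0, 0.0]
wrist_force: [-0.1, -0.3, -0.2]
finger_gap: 41.9
```

```bash
python3 - <<'E'
from h import *
print(ctrl.get_state()["wrist_force"],ctrl.get_state()["tool_pos"])
p=ctrl.camera("scene");save(p,"s2.png",(170,130,220,170),3)
E
```

```text
[-0.0793295  -0.26803443 -0.23097282] [602.11753728  -4.00033765 196.03788959]
```

View pics/s2.png

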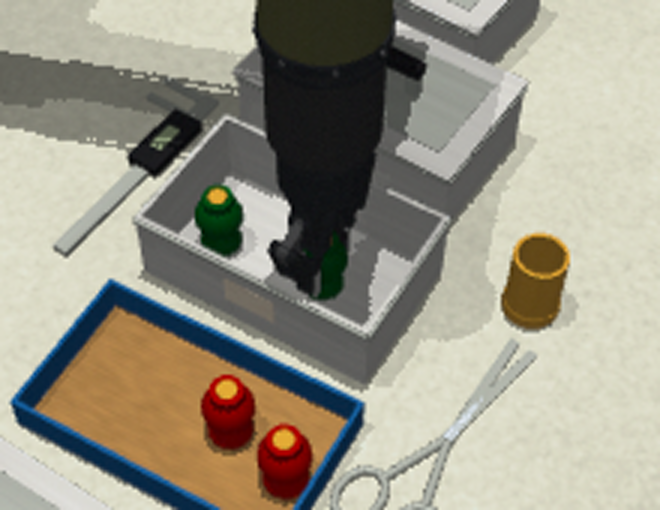

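The green handle sits in tin C at crop (325,265), near the floor and clear of its neighbour. I lower the last bit in small steps.

Emit:
jog_arm(deltas=[0, 0, 0, -0.5, 0, 0, 0, 0, 0, 0, -1, 0, 0, 0, 0, 0, 0, -1.5, 0, 0, 0, 0, 0, 0, -2, 0, 0, 0, 0, 0, 0, -2.0, 0, 0, 0])

```text
time_s: 14.0
tool_pos: [602.3, -4.0, 195.2]
tool_rot: [0.001, -0.013, 1.0, -0.0]
wrist_force: [-3.2, 1.0, 7.5]
finger_gap: 41.7
```

Emit:
jog_arm(deltas=[0, 0, 0, 0.7, 0, 0, 0, 0, 0, 0, 1.2, 0, 0, 0, 0, 0, 0, 1.2, 0, 0, 0])

```text
time_s: 14.38
tool_pos: [602.1, -4.0, 195.2]
tool_rot: [0.0, -0.012, 1.0, 0.0]
wrist_force: [-1.5, 1.0, 5.0]
finger_gap: 41.6
```

Emit:
jog_arm(deltas=[0.6, 0, 0, 0, 0, 0, 0, 0.7, 0, 0, 0, 0, 0, 0, 0.75, 0, 0, 0, 0, 0, 0, 0.75, 0, 0, 0, 0, 0, 0, 0.75, 0, 0, 15, 0, 0, 0, 0.75, 0, 0, 40, 0, 0, 0, 0.75, 0, 0, 80, 0, 0, 0, 0.75, 0, 0, 120, 0, 0, 0, 0.75, -15, -50, 120, 0, 0, -2, 0.75, -30, -105, 120, 0, 0, -2, 0.75, -45, -160, 120, 0, 0, -2, 0.75, -60, -215, 120, 0, 0, -2, 0.75, -75, -270, 120, 0, 0, -2, 0.75, -90, -325, 120, 0, 0, -2, 0.75, -97.5, -352.5, 120, 0, 0, -2, 0.75, -97.5, -352.5, 120, 0, 0, -2], force=60)

```text
time_s: 16.38
tool_pos: [503.6, -358.4, 315.8]
tool_rot: [0.0, 0.007, 1.0, -0.0]
wrist_force: [0.3, 0.2, 0.4]
finger_gap: 64.0
```

```bash
python3 - <<'E'
from h import *
s=ctrl.get_state();print(s["wrist_force"],s["tool_pos"],s["finger_gap"])
for n in("top","scene"):
    p=ctrl.camera(n);W=cloud(p);print(n,"tinC",rect(W,LIDS["C"],70,85),"slab lid grip",rect(W,(370,640,-450,-275),55,75))
    handles(p,W,np.ones(W.shape[:2],bool),(462,670,-60,55),(50,70))
    for k in "AB":print(k,"grip",rect(W,LIDS[k],105,130))
E
```

```text
[0.26307627 0.18113332 0.37232084] [ 503.62386842 -358.40758739  315.82298162] 63.983881645002434
top tinC [567.   -2.5 228.4 146.    1.2  76.9 897. ] slab lid grip [ 504.2 -354.1   88.6   16.9    1.1   66.   194. ]
 blob px [273. 211.] n 202 mid [602.2  -2.9] mean [600.   -3.2  60.9] rgb [38. 58. 27.]
 blob px [277. 257.] n 221 mid [497.8 -12.1] mean [497.7 -11.7  61. ] rgb [39. 57. 27.]
A grip [486.5 357.5  89.   17.8  -3.2 117.9 382. ]
B grip [549.2 178.9  88.5  16.5  -2.3 118.3 344. ]
scene tinC [566.2  -3.7 228.3 148.2   0.8  75.9 695. ] slab lid grip [ 5.040e+02 -3.564e+02  9.070e+01  1.650e+01 -2.000e-01  6.550e+01
  3.090e+02]
 blob px [242. 199.] n 146 mid [499.  -15.1] mean [501.3 -17.   60.8] rgb [40. 78. 24.]
 blob px [277. 213.] n 154 mid [602.7  -6.6] mean [604.   -8.4  60.9] rgb [43. 87. 27.]
A grip [486.3 356.3  87.9  19.8  -4.6 116.2 177. ]
B grip [549.5 177.1  89.8  19.2  -1.6 117.  211. ]
```

Emit:
jog_arm(deltas=[0.75, 0, 0.5, -50, 0, 0, 0, 0.75, 0, 0.5, -85, 0, 0, 0, 0.75, 0, 0.5, -99, 0, 0, 0, 0.75, 0, 0.5, -99, 0, 0, 0, 0, 0, 0.5, -99, 0, 0, 0, 0, 0, 0.5, -99, 0, 0, 0, 0, 0, 0.5, -99, 0, 0, 0, 0, 0, 0.5, -99, 0, 0, 0, 0, 0, 0.5, -99, 0, 0, 0, 0, 0, 0.5, -99, 0, 0, 0, 0, 0, 0.5, -90, 0, 0, 0, 0, 0, 0.5, -50, 0, 0, 0, 0, 0, 0.5, 0, 0, 0, 0, 0, 0, 0.5, 50, 0, 0, 0, 0, 0, 0.5, 75, 0, 0, 0, 0, 0, 0.5, 75, 0, 0, 0], force=60)

```text
time_s: 18.48
tool_pos: [504.5, -356.2, 392.1]
tool_rot: [0.002, 0.005, 1.0, -0.001]
wrist_force: [-0.6, 0.6, -2.4]
finger_gap: 15.0
```

Emit:
jog_arm(deltas=[0, 10, 50, 0, 0, 0, 1, 0, 19, 105, 0, 0, 0, 2, 0, 28, 160, 0, 0, 0, 2, 0, 38, 215, 0, 0, 0, 2, 0, 47, 270, 0, 0, 0, 2, 0, 57, 320, 0, 0, 0, 2, 0, 63, 352.5, 0, 0, 0, 2, 0, 63, 352.5, 0, 0, 0, 2, 0, 63, 352.5, -40, 0, 0, 2, 0, 63, 352.5, -80, 0, 0, 2, 0, 63, 352.5, -105, 0, 0, 2, 0, 63, 352.5, -113, 0, 0, 2, 0, 63, 352.5, -116, 0, 0, 2, 0, 63, 352.5, -119, 0, 0, 2, 0, 63, 352.5, -121, 0, 0, 2, 0, 63, 352.5, -121, 0, 0, 2])

```text
time_s: 20.48
tool_pos: [567.6, -3.5, 269.3]
tool_rot: [0.0, -0.012, 1.0, 0.0]
wrist_force: [0.2, 0.6, -2.3]
finger_gap: 14.7
```

Emit:
jog_arm(deltas=[0, 0, 0, -1.5, 0, 0, 0, 0, 0, 0, -1.5, 0, 0, 0, 0.75, 0, 0, -1.5, 0, 0, 0, 0.75, 0, 0, -1.5, 0, 0, 0, 0.75, 0, 0, -1.5, 0, 0, 0, 0.75, 0, 0, 25, 0, 0, 0, 0.75, 0, 0, 60, 0, 0, 0, 0.75, -6, 60, 60, 0, 0, -3.4, 0.75, -12, 120, 60, 0, 0, -3.4, 0.75, -18.5, 175, 60, 0, 0, -3.4, 0.75, -18.5, 181.5, 60, 0, 0, -3.4, 0.75, -18.5, 181.5, 60, 0, 0, -3.4, 0.75, -18.5, 181.5, 25, 0, 0, -3.4, 0.75, -18.5, 181.5, 25, 0, 0, -3.4])

```text
time_s: 22.22
tool_pos: [548.6, 176.4, 291.0]
tool_rot: [-0.002, 0.018, 1.0, -0.001]
wrist_force: [-0.2, 0.1, 1.0]
finger_gap: 64.1
```

```bash
python3 - <<'E'
from h import *
for n in("top","scene"):
    p=ctrl.camera(n);W=cloud(p);print(n)
    for k in "ABC":print(k,"grip",rect(W,LIDS[k],105,122),"plate",rect(W,LIDS[k],72,92))
E
```

```text
top
A grip [460.3 358.3  37.2  16.4  -6.6 117.8 132. ] plate [ 439.7  315.5  214.4  121.7  -51.6   82.4 3017. ]
B grip [555.5 175.5  88.4  15.8  -3.2 117.9 104. ] plate [ 5.479e+02  1.782e+02  2.286e+02  1.484e+02 -1.800e+00  8.230e+01
  4.668e+03]
C grip [ 5.666e+02 -2.500e+00  8.830e+01  1.500e+01  1.000e-01  1.182e+02
  3.090e+02] plate [ 5.654e+02 -3.400e+00  2.308e+02  1.460e+02  8.000e-01  8.240e+01
  6.527e+03]
scene
A grip [517.8 353.7  26.2  15.8 -17.  116.6  43. ] plate [ 491.6  342.1  224.7  179.4   -3.1   81.7 1354. ]
B grip [557.7 175.4  87.6  18.5  -2.8 116.8 145. ] plate [ 5.474e+02  1.763e+02  2.299e+02  1.496e+02 -2.100e+00  8.190e+01
  2.662e+03]
C grip [567.4  -4.3  88.6  17.9   1.  117.2 249. ] plate [ 5.647e+02 -3.800e+00  2.325e+02  1.490e+02  1.300e+00  8.180e+01
  3.844e+03]
```

Emit:
jog_arm(deltas=[0.75, 7.5, -2, 0, 0, 0, -1, 0.75, 7.5, -2, -15, 0, 0, -1, 0.75, 7.5, -2, -26, 0, 0, -1, 0.75, 7.5, -2, -26, 0, 0, -1, 0, 7.5, -2, -26, 0, 0, -1, 0, 7.5, -2, -26, 0, 0, -1, 0, 7.5, -2, -26, 0, 0, -1, 0, 7.5, -2, -26, 0, 0, -1, 0, 7.5, -2, -26, 0, 0, -1, 0, 7.5, -2, -26, 0, 0, -1, 0, 7.5, -2, -18, 0, 0, -1, 0, 7.5, -2, 0, 0, 0, -1, 0, 7.5, -2, 30, 0, 0, -1, 0, 7.5, -2, 70, 0, 0, -1, 0, 7.5, -2, 110, 0, 0, -1, 0, 7.5, -2, 130, 0, 0, -1, 0, 7.5, -2, 130, 0, 0, -1], force=60)

```text
time_s: 24.45
tool_pos: [556.6, 175.7, 426.5]
tool_rot: [0.002, 0.026, 1.0, 0.001]
wrist_force: [-0.1, -0.1, -3.0]
finger_gap: 14.7
```

```bash
python3 - <<'E'
from h import *
p=ctrl.camera("scene");save(p,"s3.png",(130,60,260,270),2.2)
E
```

```text
(no output)
```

View pics/s3.png

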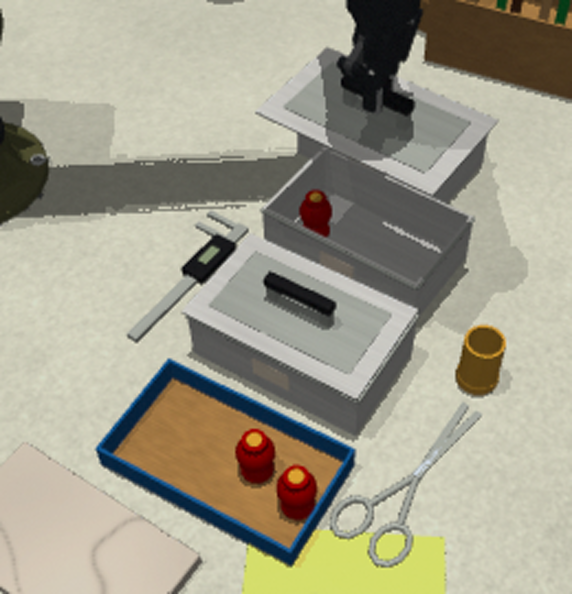

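Tin B holds the red handle at crop (316,210). I put its lid on the slab.

Emit:
jog_arm(deltas=[0, -6, -55, 0, 0, 0, 2, 0, -12, -115, 0, 0, 0, 2, 0, -18, -175, 0, 0, 0, 2, 0, -24, -235, 0, 0, 0, 2, 0, -30, -295, 0, 0, 0, 2, 0, -36, -355, 0, 0, 0, 2, 0, -42, -415, 0, 0, 0, 2, 0, -47, -475, 0, 0, 0, 2, 0, -52, -520, 0, 0, 0, 2, 0, -52, -532.5, -20, 0, 0, 2, 0, -52, -532.5, -75, 0, 0, 2, 0, -52, -532.5, -130, 0, 0, 2, 0, -52, -532.5, -180, 0, 0, 2, 0, -52, -532.5, -200, 0, 0, 2, 0, -52, -532.5, -205, 0, 0, 2, 0, -52, -532.5, -207.5, 0, 0, 2, 0, -52, -532.5, -208, 0, 0, 2])

```text
time_s: 26.62
tool_pos: [505.1, -356.7, 217.7]
tool_rot: [0.001, 0.008, 1.0, -0.001]
wrist_force: [0.9, -0.4, -2.6]
finger_gap: 14.9
```

Emit:
jog_arm(deltas=[0.75, 0, 0, 0, 0, 0, 0, 0.75, 0, 0, 0, 0, 0, 0, 0.75, 0, 0, 0, 0, 0, 0, 0.75, 0, 0, 30, 0, 0, 1, 0.75, 0, 0, 85, 0, 0, 2, 0.75, 40, 50, 85, 0, 0, 2, 0.75, 75, 100, 85, 0, 0, 2, 0.75, 105, 150, 85, 0, 0, 2, 0.75, 112, 188, 85, 0, 0, 2, 0.75, 112, 188, 85, 0, 0, 2, 0.75, 112, 188, 85, 0, 0, 2], force=40)

```text
time_s: 28.0
tool_pos: [616.5, -168.7, 301.0]
tool_rot: [0.0, -0.009, 1.0, -0.0]
wrist_force: [-0.7, -0.3, -0.5]
finger_gap: 64.2
```

```bash
python3 - <<'E'
from h import *
print(ctrl.get_state()["tool_pos"])
p=ctrl.camera("wrist");W=cloud(p);save(p,"w2.png")
handles(p,W,np.ones(W.shape[:2],bool),(430,730,-255,-115),(52,75))
for n in("top","scene"):
    p=ctrl.camera(n);W=cloud(p);print(n,"tinB",rect(W,LIDS["B"],70,85),"slab lid grip",rect(W,(370,640,-450,-275),55,75))
    handles(p,W,np.ones(W.shape[:2],bool),(430,730,-255,-115),(52,75))
    handles(p,W,np.ones(W.shape[:2],bool),(450,640,125,235),(45,70))
E
```

```text
[ 616.4737684  -168.71848307  301.04315605]
 blob px [279. 225.] n 2374 mid [ 613.8 -167.8] mean [ 612.3 -168.2   63.2] rgb [111.  47.  30.]
 blob px [260. 309.] n 2058 mid [ 675.6 -180.5] mean [ 673.6 -180.4   62.8] rgb [140.  73.  47.]
top tinB [517.7 230.4 258.1 118.3  29.2  76.8 554. ] slab lid grip [ 505.6 -355.2   87.7   17.3    0.    66.1  335. ]
 blob px [345. 205.] n 177 mid [ 612.4 -166.9] mean [ 613.  -166.2   63.1] rgb [73. 39. 28.]
 blob px [194. 267.] n 262 mid [475.4 174.1] mean [475.  172.4  59. ] rgb [103.  42.  32.]
scene tinB [546.8 178.5 228.6 151.6  -1.3  75.9 485. ] slab lid grip [ 5.053e+02 -3.563e+02  8.960e+01  1.700e+01 -5.000e-01  6.540e+01
  3.070e+02]
 blob px [245. 262.] n 176 mid [ 616.7 -169.1] mean [ 618.9 -171.9   62.2] rgb [106.  23.   8.]
 blob px [264. 279.] n 182 mid [ 679.3 -182.4] mean [ 680.9 -184.6   62.7] rgb [150.  38.  12.]
 blob px [273. 154.] n 151 mid [476.6 171.2] mean [478.7 167.5  58.2] rgb [140.  26.  11.]
```

Emit:
jog_arm(deltas=[0.75, -1, 0.5, -50, 0, 0, 0, 0.75, -1, 0.5, -90, 0, 0, 0, 0.75, -1, 0.5, -107, 0, 0, 0, 0.75, -1, 0.5, -107, 0, 0, 0, 0, -1, 0.5, -107, 0, 0, 0, 0, -1, 0.5, -107, 0, 0, 0, 0, -1, 0.5, -107, 0, 0, 0, 0, -1, 0.5, -107, 0, 0, 0, 0, -1, 0.5, -107, 0, 0, 0, 0, -1, 0.5, -97, 0, 0, 0, 0, -1, 0.5, -70, 0, 0, 0, 0, -1, 0.5, -30, 0, 0, 0, 0, -1, 0.5, 20, 0, 0, 0, 0, -1, 0.5, 40, 0, 0, 0, 0, -1, 0.5, 40, 0, 0, 0], force=40)

```text
time_s: 30.02
tool_pos: [615.6, -168.0, 342.5]
tool_rot: [0.001, -0.009, 1.0, 0.0]
wrist_force: [0.6, 0.8, -2.0]
finger_gap: 41.8
```

Emit:
jog_arm(deltas=[0, -1, 40, 0, 0, 0, -1, 0, -2, 95, 0, 0, 0, -3, 0, -4, 150, 0, 0, 0, -3, 0, -6, 205, 0, 0, 0, -3, 0, -8, 260, 0, 0, 0, -3, 0, -10, 310, 0, 0, 0, -3, 0, -10.5, 344, 0, 0, 0, -3, 0, -10.5, 344, 0, 0, 0, -3, 0, -10.5, 344, 0, 0, 0, -3, 0, -10.5, 344, -35, 0, 0, -3, 0, -10.5, 344, -70, 0, 0, -3, 0, -10.5, 344, -100, 0, 0, -3, 0, -10.5, 344, -122, 0, 0, -3, 0, -10.5, 344, -135, 0, 0, -3, 0, -10.5, 344, -141, 0, 0, -3, 0, -10.5, 344, -143, 0, 0, -3, 0, -10.5, 344, -144, 0, 0, -3, 0, -10.5, 344, -144.5, 0, 0, -3, 0, -10.5, 344, -144.5, 0, 0, -3])

```text
time_s: 32.4
tool_pos: [605.1, 176.1, 196.7]
tool_rot: [0.0, 0.017, 1.0, 0.0]
wrist_force: [-0.6, -0.1, 0.8]
finger_gap: 41.7
```

Emit:
jog_arm(deltas=[0, 0, 0, -0.4, 0, 0, 0, 0, 0, 0, -0.8, 0, 0, 0, 0, 0, 0, -1.2, 0, 0, 0, 0, 0, 0, -1.2, 0, 0, 0])

```text
time_s: 32.9
tool_pos: [605.2, 176.1, 196.7]
tool_rot: [0.001, 0.017, 1.0, 0.0]
wrist_force: [-3.3, -0.2, 5.7]
finger_gap: 41.6
```

Emit:
jog_arm(deltas=[0, 0, 0, 0.6, 0, 0, 0, 0.6, 0, 0, 0.6, 0, 0, 0, 0.75, 0, 0, 0.6, 0, 0, 0, 0.75, 0, 0, 0.6, 0, 0, 0, 0.75, 0, 0, 15, 0, 0, 0, 0.75, 0, 0, 60, 0, 0, 0, 0.75, 0, 0, 115, 0, 0, 0, 0.75, 0, 0, 125, 0, 0, 0, 0.75, 11, -55, 125, 0, 0, 2, 0.75, 22, -115, 125, 0, 0, 4, 0.75, 35, -175, 125, 0, 0, 4, 0.75, 48, -235, 125, 0, 0, 4, 0.75, 60, -295, 125, 0, 0, 4, 0.75, 73.5, -345, 125, 0, 0, 4, 0.75, 73.5, -357, 125, 0, 0, 4, 0.75, 73.5, -357, 110, 0, 0, 4, 0.75, 73.5, -357, 105, 0, 0, 4, 0.75, 73.5, -357, 105, 0, 0, 4])

```text
time_s: 35.15
tool_pos: [678.4, -179.6, 299.3]
tool_rot: [-0.001, -0.019, 1.0, 0.0]
wrist_force: [1.1, -0.1, -0.0]
finger_gap: 64.5
```

```bash
python3 - <<'E'
from h import *
s=ctrl.get_state();print(s["tool_pos"],s["qpos"])
p=ctrl.camera("wrist");W=cloud(p);save(p,"w3.png")
handles(p,W,np.ones(W.shape[:2],bool),(430,730,-255,-115),(52,75))
for n in("top","scene"):
    p=ctrl.camera(n);W=cloud(p);print(n,"tinB",rect(W,LIDS["B"],70,85),"slab lid grip",rect(W,(370,640,-450,-275),55,75),"A",rect(W,LIDS["A"],105,122),"C",rect(W,LIDS["C"],105,122))
    handles(p,W,np.ones(W.shape[:2],bool),(450,640,125,235),(45,70))
E
```

```text
[ 678.44255139 -179.57963831  299.30003042] [ 2.49349931e-02  3.20432689e-01  2.10169753e-01 -3.53685947e-04
 -1.46196891e+00 -1.55859283e+00]
 blob px [276. 227.] n 2391 mid [ 676.  -180.9] mean [ 674.6 -180.8   63.2] rgb [113.  55.  37.]
top tinB [547.8 179.4 228.2 146.3  -1.8  76.7 683. ] slab lid grip [ 505.3 -355.4   87.    17.6   -0.7   65.7  331. ] A [486.5 357.1  89.   16.9  -3.4 117.8 370. ] C None
 blob px [195. 210.] n 248 mid [605.2 176.5] mean [602.8 174.3  58.7] rgb [106.  42.  31.]
 blob px [194. 267.] n 269 mid [475.4 173.7] mean [475.4 171.9  59.1] rgb [108.  44.  33.]
scene tinB [597.5 176.4 152.1 124.7 -89.5  75.8 236. ] slab lid grip [ 5.051e+02 -3.567e+02  9.010e+01  1.700e+01  1.000e-01  6.550e+01
  3.060e+02] A None C None
 blob px [312. 171.] n 160 mid [605.5 172.1] mean [607.2 169.1  58.3] rgb [143.  27.  11.]
```

View pics/w3.png

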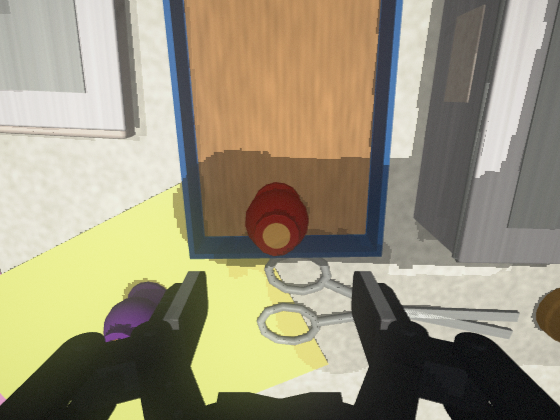

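The last loose red handle, at (277,220), is centred between the fingers, and the purple one at (135,310) is outside them. I grip it.

Emit:
jog_arm(deltas=[0.75, -0.5, 0, -50, 0, 0, 0, 0.75, -0.5, 0, -90, 0, 0, 0, 0.75, -0.5, 0, -106, 0, 0, 0, 0.75, -0.5, 0, -106, 0, 0, 0, 0, -0.5, 0, -106, 0, 0, 0, 0, -0.5, 0, -106, 0, 0, 0, 0, -0.5, 0, -106, 0, 0, 0, 0, -0.5, 0, -106, 0, 0, 0, 0, -0.5, 0, -106, 0, 0, 0, 0, -0.5, 0, -97, 0, 0, 0, 0, -0.5, 0, -70, 0, 0, 0, 0, -0.5, 0, -30, 0, 0, 0, 0, -0.5, 0, 20, 0, 0, 0, 0, -0.5, 0, 40, 0, 0, 0, 0, -0.5, 0, 40, 0, 0, 0], force=40)

```text
time_s: 37.17
tool_pos: [678.1, -181.1, 342.0]
tool_rot: [0.002, -0.018, 1.0, 0.0]
wrist_force: [0.5, 0.0, -0.8]
finger_gap: 41.6
```

Emit:
jog_arm(deltas=[0, -15, 40, 0, 0, 0, -2, 0, -35, 95, 0, 0, 0, -4, 0, -57, 150, 0, 0, 0, -4, 0, -78, 205, 0, 0, 0, -4, 0, -100, 260, 0, 0, 0, -4, 0, -120, 310, 0, 0, 0, -4, 0, -138, 355, 0, 0, 0, -4, 0, -138, 359, 0, 0, 0, -4, 0, -138, 359, 0, 0, 0, -4, 0, -138, 359, -35, 0, 0, -4, 0, -138, 359, -70, 0, 0, -4, 0, -138, 359, -100, 0, 0, -4, 0, -138, 359, -122, 0, 0, -4, 0, -138, 359, -135, 0, 0, -4, 0, -138, 359, -141, 0, 0, -4, 0, -138, 359, -143, 0, 0, -4, 0, -138, 359, -144, 0, 0, -4, 0, -138, 359, -144, 0, 0, -4])

```text
time_s: 39.42
tool_pos: [540.3, 178.0, 197.3]
tool_rot: [0.001, 0.017, 1.0, 0.0]
wrist_force: [-1.0, -1.7, 3.6]
finger_gap: 41.7
```

Emit:
jog_arm(deltas=[0, 0, 0, -0.4, 0, 0, 0, 0, 0, 0, -0.8, 0, 0, 0, 0, 0, 0, -1.2, 0, 0, 0, 0, 0, 0, -1.2, 0, 0, 0])

```text
time_s: 39.92
tool_pos: [540.4, 178.0, 197.3]
tool_rot: [0.001, 0.017, 1.0, 0.0]
wrist_force: [-2.9, -1.0, 10.3]
finger_gap: 41.7
```

Emit:
jog_arm(deltas=[0, 0, 0, 0.8, 0, 0, 0, 0, 0, 0, 1.4, 0, 0, 0, 0.6, 0, 0, 1.4, 0, 0, 0, 0.75, 0, 0, 1.4, 0, 0, 0, 0.75, 0, 0, 1.4, 0, 0, 0, 0.75, 0, 0, 15, 0, 0, 0, 0.75, 0, 0, 60, 0, 0, 0, 0.75, 0, 0, 115, 0, 0, 0, 0.75, 0, 0, 130, 0, 0, 0, 0.75, -4, -55, 130, 0, 0, 1, 0.75, -8, -115, 130, 0, 0, 2, 0.75, -12, -175, 130, 0, 0, 2, 0.75, -16, -235, 130, 0, 0, 2, 0.75, -20, -295, 130, 0, 0, 2, 0.75, -24, -355, 130, 0, 0, 2, 0.75, -28, -415, 130, 0, 0, 2, 0.75, -32, -475, 130, 0, 0, 2, 0.75, -35, -525, 130, 0, 0, 2, 0.75, -35, -534, 130, 0, 0, 2, 0.75, -35, -534, 130, 0, 0, 2])

```text
time_s: 42.42
tool_pos: [504.9, -356.4, 324.7]
tool_rot: [-0.0, 0.0, 1.0, 0.0]
wrist_force: [-0.0, 0.4, 0.2]
finger_gap: 63.8
```

```bash
python3 - <<'E'
from h import *
print(ctrl.get_state()["tool_pos"])
for n in("top","scene"):
    p=ctrl.camera(n);W=cloud(p);print(n,"tinB",rect(W,LIDS["B"],70,85),"slab lid grip",rect(W,(370,640,-450,-275),55,75),"A",rect(W,LIDS["A"],105,122),"C",rect(W,LIDS["C"],105,122))
    handles(p,W,np.ones(W.shape[:2],bool),(450,640,125,235),(45,70))
save(p,"s4.png",(130,60,260,270),2.2)
E
```

```text
[ 504.87648111 -356.3745621   324.70464373]
top tinB [548.  179.6 228.5 146.6  -2.   76.8 953. ] slab lid grip [ 5.054e+02 -3.559e+02  8.710e+01  1.720e+01 -4.000e-01  6.600e+01
  1.910e+02] A [486.4 356.9  89.   17.   -3.9 118.2 377. ] C [ 5.666e+02 -2.500e+00  8.820e+01  1.500e+01  1.000e-01  1.184e+02
  3.050e+02]
 blob px [194. 210.] n 248 mid [605.1 176.1] mean [602.8 174.5  59.4] rgb [94. 35. 26.]
 blob px [193. 238.] n 252 mid [540.7 178.4] mean [538.6 176.5  59. ] rgb [95. 37. 28.]
 blob px [194. 267.] n 265 mid [475.4 174.8] mean [474.8 172.4  58.8] rgb [96. 39. 29.]
scene tinB [547.3 178.5 230.8 149.4  -2.4  75.9 575. ] slab lid grip [ 5.044e+02 -3.566e+02  9.030e+01  1.690e+01  4.000e-01  6.540e+01
  3.030e+02] A [486.4 357.   87.6  21.6  -2.7 116.5 176. ] C [567.5  -3.8  89.3  19.1   1.  117.1 247. ]
 blob px [273. 154.] n 150 mid [476.5 170.4] mean [478.7 167.3  58. ] rgb [142.  25.  10.]
 blob px [293. 162.] n 153 mid [540.7 172.7] mean [542.9 171.2  58.1] rgb [144.  27.  11.]
 blob px [312. 171.] n 156 mid [605.6 171.7] mean [607.3 169.3  58.7] rgb [147.  29.  11.]
```

View pics/s4.png

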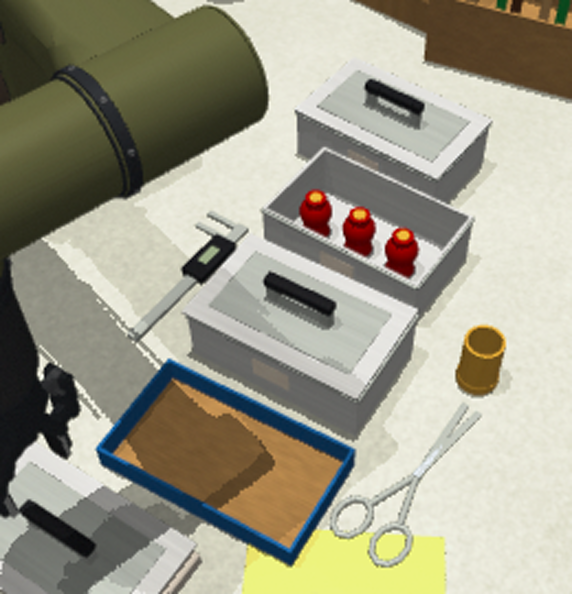

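Three red handles stand upright in tin B at crop (316,210), (358,229) and (402,248), and the tray is empty. I bring the lid back.

Emit:
jog_arm(deltas=[0.75, 0, 0, -50, 0, 0, 0, 0.75, 0, 0, -95, 0, 0, 0, 0.75, 0, 0, -109, 0, 0, 0, 0.75, 0, 0, -109, 0, 0, 0, 0, 0, 0, -109, 0, 0, 0, 0, 0, 0, -109, 0, 0, 0, 0, 0, 0, -109, 0, 0, 0, 0, 0, 0, -109, 0, 0, 0, 0, 0, 0, -109, 0, 0, 0, 0, 0, 0, -109, 0, 0, 0, 0, 0, 0, -100, 0, 0, 0, 0, 0, 0, -60, 0, 0, 0, 0, 0, 0, -10, 0, 0, 0, 0, 0, 0, 40, 0, 0, 0, 0, 0, 0, 85, 0, 0, 0, 0, 0, 0, 100, 0, 0, 0], force=60)

```text
time_s: 44.52
tool_pos: [504.8, -356.2, 428.3]
tool_rot: [0.002, -0.0, 1.0, -0.001]
wrist_force: [1.5, 0.8, -2.0]
finger_gap: 15.0
```

Emit:
jog_arm(deltas=[0, 4, 50, 0, 0, 0, -1, 0, 9, 110, 0, 0, 0, -2, 0, 14, 170, 0, 0, 0, -2, 0, 19, 230, 0, 0, 0, -2, 0, 24, 290, 0, 0, 0, -2, 0, 29, 350, 0, 0, 0, -2, 0, 34, 410, 0, 0, 0, -2, 0, 39, 470, 0, 0, 0, -2, 0, 42.5, 525, 0, 0, 0, -2, 0, 42.5, 534.8, 0, 0, 0, -2, 0, 42.5, 534.8, 0, 0, 0, -2, 0, 42.5, 534.8, -50, 0, 0, -2, 0, 42.5, 534.8, -100, 0, 0, -2, 0, 42.5, 534.8, -135, 0, 0, -2, 0, 42.5, 534.8, -147, 0, 0, -2, 0, 42.5, 534.8, -151, 0, 0, -2, 0, 42.5, 534.8, -154, 0, 0, -2, 0, 42.5, 534.8, -156.5, 0, 0, -2, 0, 42.5, 534.8, -156.5, 0, 0, -2])

```text
time_s: 46.9
tool_pos: [547.8, 178.9, 269.6]
tool_rot: [0.001, 0.017, 1.0, 0.0]
wrist_force: [1.3, -0.1, -0.6]
finger_gap: 15.0
```

Emit:
jog_arm(deltas=[0, 0, 0, -1, 0, 0, 0, 0, 0, 0, -1, 0, 0, 0, 0.75, 0, 0, -1, 0, 0, 0, 0.75, 0, 0, -1, 0, 0, 0, 0.75, 0, 0, -1, 0, 0, 0, 0.75, 0, 0, 30, 0, 0, 0, 0.75, 0, 0, 80, 0, 0, 0, 0.75, 0, 0, 120, 0, 0, 0, 0.75, -15, -60, 120, 0, 0, 0, 0.75, -30, -120, 120, 0, 0, 0, 0.75, -45, -180, 120, 0, 0, 0, 0.75, -60, -240, 120, 0, 0, 0, 0.75, -75, -300, 120, 0, 0, 0, 0.75, -90, -360, 120, 0, 0, 0, 0.75, -100, -420, 120, 0, 0, 0, 0.75, -110, -480, 120, 0, 0, 0, 0.75, -120, -540, 120, 0, 0, 0, 0.75, -120, -540, 120, 0, 0, 0])

```text
time_s: 49.15
tool_pos: [426.2, -364.6, 387.2]
tool_rot: [-0.001, 0.02, 1.0, 0.0]
wrist_force: [1.0, 0.4, -0.4]
finger_gap: 64.1
```

```bash
python3 - <<'E'
from h import *
s=ctrl.get_state();print(s["tool_pos"],s["time_s"])
for n in("top","scene"):
    p=ctrl.camera(n);W=cloud(p);save(p,n+"5.png");print(n)
    for k in "ABC":print(k,"grip",rect(W,LIDS[k],105,130),"plate",rect(W,LIDS[k],72,92))
    for t in("cup","caliper","scissors"):print(t,[np.round(d["box"]) for d in ctrl.spot_in(p,t)[:1]])
E
```

```text
[ 426.2061394  -364.59789336  387.22136704] 49.15
top
A grip [486.4 357.4  88.9  17.5  -3.8 118.1 384. ] plate [ 4.902e+02  3.398e+02  2.272e+02  1.843e+02 -3.200e+00  8.240e+01
  6.714e+03]
B grip [546.9 180.1  88.2  17.   -2.2 118.4 345. ] plate [ 5.461e+02  1.798e+02  2.325e+02  1.474e+02 -2.000e+00  8.240e+01
  6.599e+03]
C grip [ 5.665e+02 -2.500e+00  8.780e+01  1.500e+01  2.000e-01  1.184e+02
  3.130e+02] plate [ 5.653e+02 -3.300e+00  2.309e+02  1.460e+02  9.000e-01  8.240e+01
  6.527e+03]
cup [array([230., 129.,  23.,  30.])]
caliper []
scissors [array([255., 132.,  99.,  38.])]
scene
A grip [485.8 355.   88.9  21.   -7.6 116.6 177. ] plate [ 4.939e+02  3.432e+02  2.283e+02  1.865e+02 -3.000e-01  8.200e+01
  2.318e+03]
B grip [547.9 177.2  88.8  19.2  -4.  117.2 212. ] plate [ 5.454e+02  1.785e+02  2.328e+02  1.497e+02 -1.500e+00  8.190e+01
  2.978e+03]
C grip [567.4  -5.   88.9  18.9   1.8 117.4 249. ] plate [ 5.652e+02 -3.600e+00  2.316e+02  1.486e+02  9.000e-01  8.180e+01
  3.842e+03]
cup [array([337., 208.,  20.,  31.])]
caliper [array([189., 155.,  54.,  61.])]
scissors [array([283., 244.,  64.,  72.])]
```

View pics/scene5.png

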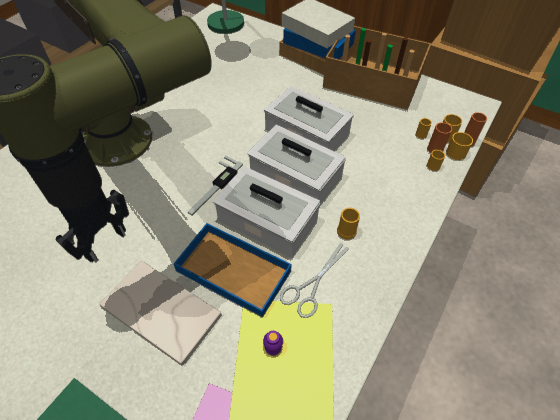

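View pics/top5.png

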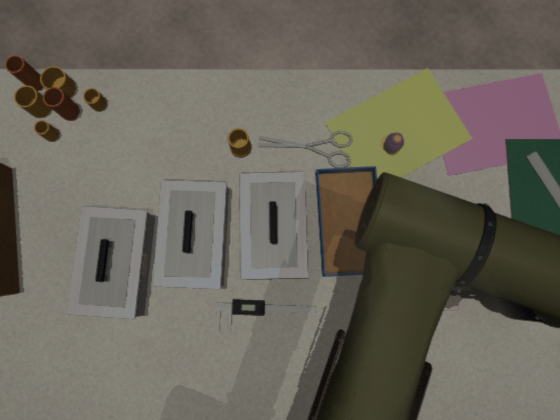

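Both pictures show three closed tins with grips at (103,260), (188,231) and (273,221) in the top view. The tray is empty and the bystanders are where they were. I hand in.

```bash
python3 - <<'E'
from h import *
p=ctrl.camera("top");W=cloud(p)
print("A plate",rect(W,(360,620,262,450),72,92),[rect(W,LIDS[k],105,130)[:2] for k in "ABC"])
print(ctrl.job_done())
E
```

```text
A plate [ 4.864e+02  3.572e+02  2.365e+02  1.482e+02 -3.700e+00  8.240e+01
  6.980e+03] [array([486.4, 356.8]), array([547. , 179.8]), array([566.6,  -2.5])]
the job is handed in; nothing more can be done
None
```

The job is done and handed in: every loose handle from the tray stands in the tin of its own colour, and all three tins are closed. Robot time at the last check was about 49 s of the 210 s allowed.

- **Green:** the tin nearest the tray (centre about (566,-3)) held the green handle. I stood the one loose green handle beside it and put the lid back.
- **Red:** the middle tin (centre about (547,179)) held the red handle. I stood both loose red handles beside it and put the lid back. The purple look-alike was left alone.
- **Third tin:** I did not open it. It must hold the ivory handle, since the other two tins held green and red.

**Last checks**
- All three lid plates measured about 82 mm up and flat, with lid and tin centres within about 2 mm on the two tins I opened. The third lid matched its starting pose.
- Before the lids went back on, the handles measured upright on the tin floor. The highest wrist force when setting one down was about 10 N, below the 15 N limit.
- The cup and scissors showed no movement in either camera view. The network found the caliper only in the scene view, but it looks unmoved in both pictures.

**Disagreements:** the middle lid's grip read about 7 mm further out in x just before I lifted it, possibly a knock or a partly hidden view. I re-aimed the grasp for that reading.

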